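# Line up the last spice jar and snap its cap home

## Robot

A 6-joint arm with a two-finger parallel gripper is mounted at the origin on the work surface. World frame = base frame: x ahead of the robot, y to its left, z up, the work surface at z = 0. Lengths are in mm, angles in rad, forces in N, time in s.
With the tool pointing down it reaches from about 275 to 1000 mm from the base axis. Payload 8.4 kg.
Tool frame: the origin (TCP) lies on the centre line of the jaws, within the pads' length; the fingertips stand 25 mm ahead of it and the grasp point (between the pads) lies 6 mm ahead of it; z points along the fingers, x is the direction in which the jaws open and shut, and the axes are right-handed (so a half turn about z gives the same grasp; the last joint's range is limited). The gripper opens to 85 mm and grips with 20 to 120 N. Pads are 22 mm wide; open, the fingers measure 114 mm over their backs; the gripper's body (76 mm by 85 mm) begins 54 mm behind the grasp point. The pads swing forward as they close: fully open they stand 13 mm farther back than shut.
Start: joints at [-1.243, 0.353, 1.633, -0, 1.155, -0.002], TCP at [202.407, -591.32, 232.181] pointing down, gripper open.
Joint ranges: [-2.63, 2.63], [-0.92, 2.1], [0.06, 2.66], [-1.3, 4.44], [0, 2.69], [-3.02, 3.02]. Speed limits (rad/s): [2.22, 2.22, 2.79, 3.14, 3.14, 3.14].

## Interface

Orientations are given as [roll, pitch, yaw] about the fixed x, y, z axes, in that order (R = Rz(yaw) Ry(pitch) Rx(roll)).
In Python, from rig import r gives the robot as it stands. The module is installed in compiled form; this text tells all that it offers.
- The arm moves only by the tool jog_arm, never from a script. Its argument "deltas" is a list of rows, each an object with "gripper": the gripper command: -1 is fully open, 1 is shut, values between are in proportion; "translation": the shift along the world's x, y, z in units of 10 cm (1.0 is 10 cm), a list of three; "dr": the turn, a rotation vector about the world's x, y, z in units of pi/2 rad (1.0 is pi/2 rad), a list of three. In form: [{"gripper": gripper, "translation": [x, y, z], "dr": [wx, wy, wz]}, ...]. A call has 1 to 12 rows; each row shifts and turns the commanded pose from where the row before left it; what a row does not reach is not made up. A row lasts 1/12 s, in which the tool goes at most 41.7 mm and 7.16 degrees, less where a joint would pass 70% of its speed; a pose out of reach is approached as far as the arm can. A call with a number of a shift or a turn outside -1 to 1 is refused whole. A call with a gripper value outside its range is refused whole. The fingers move at their own pace and stop on an object; "squeeze" is the grip in N (left out, the last holds). Time passes only in rows, so rows that do not move let the fingers close. It gives the time, the measured TCP pose, the force and the opening at its end, in the units of the state.
- r.sense(): the state, without advancing time (a new reading comes with each control period).
- r.grab_frame(name): name is "scene" or "top"; returns the picture (480x640x3 uint8, blue, green, red); there is no depth.
- r.calibration(name): a dict with "mtx" (3x3 intrinsics, pixels), "k1" (the pictures are not rectified: a ray, as slopes to the right and down, at radius r is drawn at 1 + k1 r^2 times it, then the intrinsics apply), "world_from_camera" (4x4, takes a point from camera to world coordinates). Camera axes: x right, y down, z forward; pixel columns grow to the right and rows downward; lengths in mm; the calibration is good to about 2 mm. A picture is of the moment at which its call begins. calibration takes no time and is no camera call.
- r.sign_off(): hands the job in, once; it reports no verdict.
The state is a dict: "clock": time; "qpos": joint angles; "qvel": joint speeds; "joint_efforts": joint torques, N m; "eef_pos": TCP position; "tcp_rot": TCP orientation; "contact_force": force on the tool from outside, world axes, zero at the start; "wrist_torque": the same for the moment, N m; "opening": opening from 0.0 (shut) to 1.0 (fully open).
Only numpy, scipy, OpenCV 4.12 (cv2) and the standard library are available. Lean on these libraries where they do the work, as an engineer would, in place of code of your own. Each camera call takes 0.05 s, during which the arm holds its last target. There are 200 camera calls.

## Task

First stand the open spice jar in the row on the wooden shelf, upright and centred on the cork disc that marks its place, and let go of it, leaving the two capped jars where they are. Then fit its knobbed cap and press it down until it clicks fully home, and do not let up after the click: the job finishes while the fingers are still on the cap, pressing it down with about a kilogram's weight or a bit more. Leave the mugs and the tumbler alone.

Things in the scene. Friction and masses are not known exactly. Their poses are not given: they have to be found in the camera images.
- jar: Loose open terracotta jar, round, about 250 g, starts upright on the counter in front of the shelf, left or right: body 56 mm in diameter, 80 mm tall; above it a bare neck 24 mm in diameter up to 102 mm. Origin: centre of its underside; z up along its axis.
- neck (a point): Centre of the neck's top, 102 mm above the jar's foot. Top edge chamfered 3 mm. Four sprung nubs stand out of the neck 11.5 mm below here, 31 mm across. The cap's lip meets them when the cap's origin is about 7 mm below this point; 10 to 15 N pushes it over them, the force drops at the click, and the cap stops on the neck with its origin 20 mm below this point.
- cap: Loose white plastic snap cap, 30 g, lying mouth down on the counter: a round cup 40 mm in diameter, 26 mm tall, with a round knob 22 mm in diameter standing 20 mm above its flat top (46 mm in all). Its mouth, 27 mm wide at the lip and 20 mm deep, goes over the jar's neck, any way round. Origin: centre of its underside (the mouth); z up through the knob.
- cork: Thin cork disc, 56 mm in diameter, lying flush on the shelf at the free place of the row (it may be either end or the middle); fixed. Origin: its centre, level with the shelf's top. The jar's foot goes centred on it, resting at the height of this origin.
- shelf: Low wooden shelf board, 110 x 270 mm, 25 mm thick, lying fixed on the counter, turned a little. Origin: centre of its underside. Its x axis crosses the board (away from the robot), its y axis runs along the row; the three places of the row lie on its middle line, 72 mm apart, the middle one at the origin.
- row_jar_a: One of the two capped jars standing in the row: the same jar 56 mm in diameter with the same cap fitted, 128 mm tall in all. Loose; not to be moved. Origin: centre of its underside.
- row_jar_b: The other capped jar in the row, just like row_jar_a. Origin: centre of its underside.
- mug_a: White enamel mug, 80 mm in diameter and tall, a bystander on the left. Origin: centre of its underside.
- mug_b: The second white enamel mug, just like mug_a. Origin: centre of its underside.
- tumbler: Glass tumbler, 70 mm in diameter, 110 mm tall, a bystander on the right. Origin: centre of its underside.

How it is judged:
By the outcome, as a careful person would: the job done as asked, in the order asked, and still so for the second after the job is handed in, while the arm keeps its last pose, push and grip.
It also fails if it takes over 67 s, if anything falls off the work surface, if the arm or the gripper's body presses on something with over 40 N, if the wrist force passes 120 N, or if a joint passes its speed limit or range.

## Working session

There is one attempt and no reset: what is moved stays moved. The work goes in short steps, Python scripts to look and compute and a tool call to move; the robot and the scene stay as the last step left them, time stands still between calls to the robot, and variables do not carry over. Pictures are saved under pics/ and viewed, about 8 in all and at most 12, crops included, and the job is handed in when it is done.

Besides the shell and the picture viewer there is one more tool, called after "Emit:" by a JSON object that holds its "api" and its "payload". jog_arm: Moves the arm, as the interface text tells. Shifts and turns lie within -1 to 1; 1 stands for 10 cm of shift or pi/2 rad of turn. Its arguments: {"type":"object","properties":{"deltas":{"type":"array"},"squeeze":{"type":"number"}},"required":["deltas"]}

```bash
mkdir -p pics
python3 - <<'E'
from rig import r
import cv2,numpy as np
for n in("scene","top"):
    cv2.imwrite(f"pics/{n}0.png",r.grab_frame(n)); c=r.calibration(n)
    print(n,np.round(c["mtx"],1).tolist(),c["k1"],np.round(c["world_from_camera"],3).tolist())
print(r.sense())
E
```

```text
scene [[502.5, 0.0, 321.0], [0.0, 502.5, 241.3], [0.0, 0.0, 1.0]] -0.12016777480174207 [[0.385, 0.701, -0.601, 1275.539], [0.923, -0.29, 0.253, -306.583], [0.003, -0.652, -0.758, 1021.475], [0.0, 0.0, 0.0, 1.0]]
top [[513.1, 0.0, 324.8], [0.0, 513.1, 241.4], [0.0, 0.0, 1.0]] 0.010463861097234704 [[0.022, -0.987, 0.158, 388.624], [-1.0, -0.023, -0.005, -1.77], [0.008, -0.158, -0.987, 1044.582], [0.0, 0.0, 0.0, 1.0]]
{'clock': 0.1, 'qpos': array([-1.24335595e+00,  3.53591120e-01,  1.63406349e+00, -5.40205329e-05,
        1.15521543e+00, -2.37740659e-03]), 'qvel': array([ 1.34241862e-03, -3.81162267e-05, -1.21714129e-03, -1.06365816e-03,
        1.02115747e-04,  1.95019460e-04]), 'joint_efforts': array([-1.01642112e-03, -6.06353045e+01, -3.42819357e+01, -5.37015296e-05,
        3.89174907e-03, -1.07939820e-05]), 'eef_pos': array([ 202.27674267, -590.90272205,  231.52752559]), 'tcp_rot': array([ 3.14154630e+00,  1.27750581e-03, -1.24095673e+00]), 'contact_force': array([-0.03544902,  0.46115704,  0.24732623]), 'wrist_torque': array([-0.0207084 , -0.00850402,  0.01383654]), 'opening': 1.0046555131548844}
```

View pics/scene0.png

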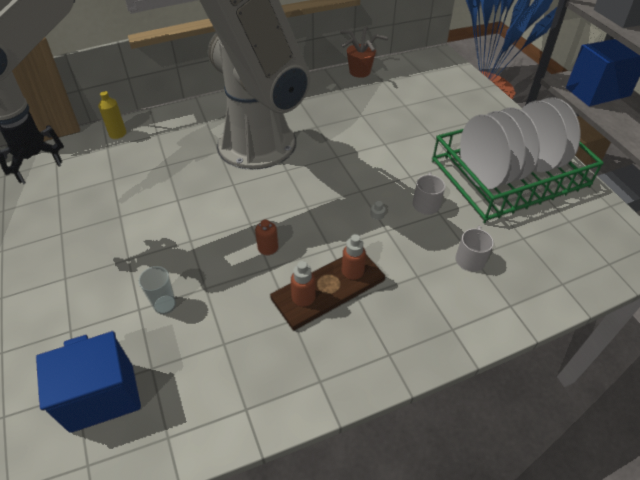

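View pics/top0.png

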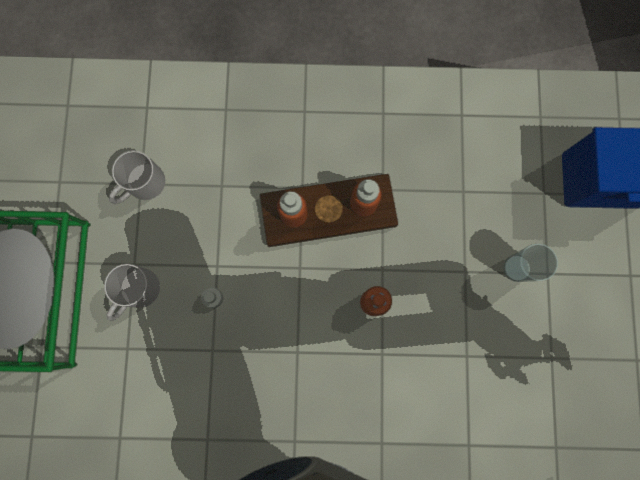

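The scene picture shows the loose jar at about (267,238), the cap at (379,209) and the cork at (329,284). The top picture has the jar at (376,301), the cap at (210,297), and the cork at (328,208), in the middle place between the two capped jars. Next I'll zoom in on these.

```bash
cat > h.py <<'E'
import numpy as np,cv2
from rig import r
def ray(n,u,v):
    c=r.calibration(n);K=np.array(c["mtx"]);T=np.array(c["world_from_camera"])
    d=np.array([(u-K[0,2])/K[0,0],(v-K[1,2])/K[1,1]]);s=d.copy()
    for _ in range(20): s=d/(1+c["k1"]*(s@s))
    return T[:3,3],T[:3,:3]@np.r_[s,1]
def onz(n,u,v,z):
    o,d=ray(n,u,v);return (o+d*(z-o[2])/d[2]).round(1)
def tri(p,q):
    (a,d),(b,e)=ray("scene",*p),ray("top",*q)
    s=np.linalg.lstsq(np.c_[d,-e],b-a,rcond=None)[0];P,Q=a+d*s[0],b+e*s[1]
    return ((P+Q)/2).round(1),np.linalg.norm(P-Q).round(1)
def crop(im,u,v,w,h,k): return cv2.resize(im[v:v+h,u:u+w],None,fx=k,fy=k,interpolation=cv2.INTER_CUBIC)
E
python3 - <<'E'
from h import *
s=cv2.imread("pics/scene0.png");t=cv2.imread("pics/top0.png")
f=lambda im,u,v,w,h:np.clip(crop(im,u,v,w,h,5)*1.5,0,255).astype(np.uint8)
A=np.hstack([f(t,340,268,60,60),f(t,185,268,60,60)[:, :200] if 0 else f(t,185,268,60,60)])
B=np.hstack([f(s,240,210,60,60),f(s,350,180,60,60)])
cv2.imwrite("pics/z1.png",np.vstack([A,B])[:600])
hs=cv2.cvtColor(t,cv2.COLOR_BGR2HSV)
cv2.imwrite("pics/z2.png",np.clip(crop(t,250,160,160,100,5)*1.5,0,255).astype(np.uint8))
E
```

```text
(no output)
```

View pics/z1.png

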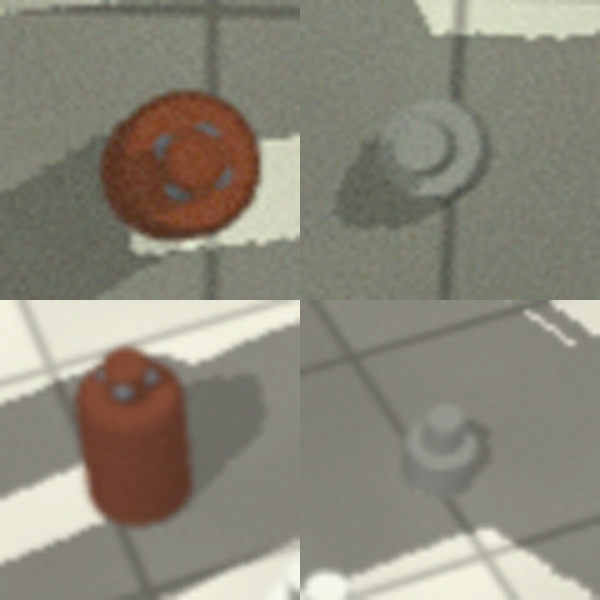

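View pics/z2.png

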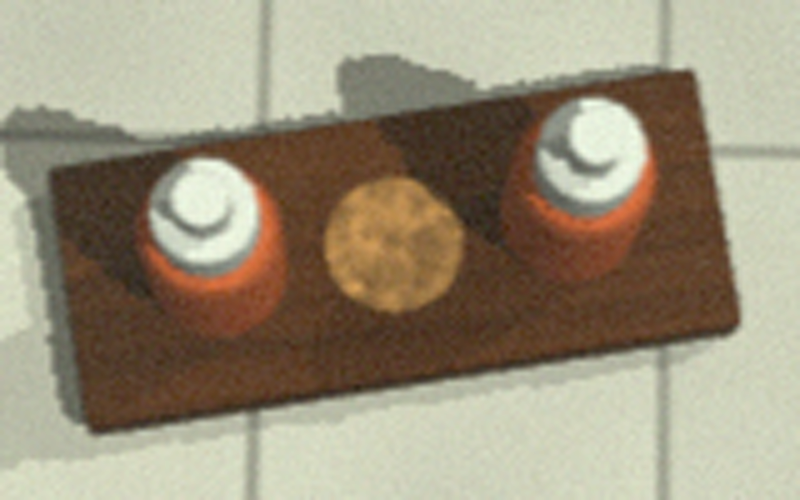

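In the crops, the neck top is at about (378.6,299.2) in the top view and (264.6,221.2) in the scene view. The knob top is at (208.6,296.6) and (378.8,203.2). The cork centre is at (328.4,208.6) in the top view.

Run:
```python
from h import *
t=cv2.imread("pics/top0.png");s=cv2.imread("pics/scene0.png")
print("jar neck",onz("top",378.6,299.2,102),"nubs",onz("top",378,299.8,90.5),onz("scene",264.6,221.2,102),tri((264.6,221.2),(378.6,299.2)))
print("cap knob",onz("top",208.6,296.6,46),"cup",onz("top",212,297.2,26),onz("scene",378.8,203.2,46),tri((378.8,203.2),(208.6,296.6)))
for n,im,(u,v,w,h) in(("top",t,(310,190,36,36)),("scene",s,(312,270,34,28))):
    hv=cv2.cvtColor(im,cv2.COLOR_BGR2HSV)[v:v+h,u:u+w]
    m=((hv[...,0]>11)&(hv[...,0]<25)&(hv[...,2]>95)&(hv[...,1]>80)).astype(np.uint8)
    _,_,st,ce=cv2.connectedComponentsWithStats(m);i=1+st[1:,4].argmax()
    print("cork",n,st[i],onz(n,ce[i][0]+u,ce[i][1]+v,25))
g=lambda x,y:(250+x/5-.4,160+y/5-.4)
print("cork hand",onz("top",*g(394,245),25),"rowcaps",onz("top",*g(200,202),153),onz("top",*g(600,138),153))
C=np.array([onz("top",*g(*p),25) for p in((50,172),(693,70),(738,332),(92,432))])
print(C,C.mean(0),np.linalg.norm(np.diff(C,axis=0),axis=1))
for a,b in((1,0),(2,3)): d=C[a]-C[b];print("yaw of -y axis",np.arctan2(d[0],-d[1]))
```

```text
jar neck [ 434.7 -106.9  102. ] nubs [ 434.2 -107.1   90.5] [ 432.2 -104.1  102. ] (array([ 434.8, -105.7,  105.3]), np.float64(1.8))
cap knob [435.1 215.7  46. ] cup [435.  213.3  26. ] [436.3 219.3  46. ] (array([435.8, 217.5,  45.7]), np.float64(3.6))
cork top [  5   6  27  26 490] [620.1 -10.8  25. ]
cork scene [  6   5  22  18 311] [618.3  -9.   25. ]
cork hand [619.5 -12.4  25. ] rowcaps [604.5  58.4 153. ] [631.4 -84.  153. ]
[[ 646.6  128.6   25. ]
 [ 696.  -133.8   25. ]
 [ 586.8 -152.4   25. ]
 [ 539.8  107.2   25. ]] [617.3 -12.6  25. ] [267.00958784 110.77274033 263.82031764]
yaw of -y axis 0.18608415747323234
yaw of -y axis 0.17910763608484423
```

Middle place, board yaw about +0.187. The jar is near (434.5,-106) and the cork near (619,-12). Now moving above the jar.

Emit:
{"api": "jog_arm", "payload": {"deltas": [{"gripper": -1, "translation": [0.13, 0.27, -0.02], "dr": [0, 0, 0.0505]}, {"gripper": -1, "translation": [0.13, 0.27, -0.02], "dr": [0, 0, 0.0505]}, {"gripper": -1, "translation": [0.13, 0.27, -0.02], "dr": [0, 0, 0.0505]}, {"gripper": -1, "translation": [0.13, 0.27, -0.02], "dr": [0, 0, 0.0505]}, {"gripper": -1, "translation": [0.13, 0.27, -0.02], "dr": [0, 0, 0.0505]}, {"gripper": -1, "translation": [0.13, 0.27, -0.02], "dr": [0, 0, 0.0505]}, {"gripper": -1, "translation": [0.13, 0.27, -0.02], "dr": [0, 0, 0.0505]}, {"gripper": -1, "translation": [0.13, 0.27, -0.02], "dr": [0, 0, 0.0505]}, {"gripper": -1, "translation": [0.13, 0.27, -0.02], "dr": [0, 0, 0.0505]}, {"gripper": -1, "translation": [0.13, 0.27, -0.02], "dr": [0, 0, 0.0505]}, {"gripper": -1, "translation": [0.13, 0.27, -0.02], "dr": [0, 0, 0.0505]}, {"gripper": -1, "translation": [0.13, 0.27, -0.02], "dr": [0, 0, 0.0505]}], "squeeze": 50}}

```text
clock: 1.1
eef_pos: [358.6, -265.9, 208.0]
tcp_rot: [-3.142, 0.0, -0.285]
contact_force: [0.1, 0.0, -0.4]
opening: 1.002
```

Emit:
{"api": "jog_arm", "payload": {"deltas": [{"gripper": -1, "translation": [0.13, 0.27, -0.02], "dr": [0, 0, 0.0505]}, {"gripper": -1, "translation": [0.13, 0.27, -0.02], "dr": [0, 0, 0.0505]}, {"gripper": -1, "translation": [0.13, 0.27, -0.02], "dr": [0, 0, 0.0505]}, {"gripper": -1, "translation": [0.13, 0.27, -0.02], "dr": [0, 0, 0.0505]}, {"gripper": -1, "translation": [0.13, 0.27, -0.02], "dr": [0, 0, 0.0505]}, {"gripper": -1, "translation": [0.13, 0.27, -0.02], "dr": [0, 0, 0.0505]}, {"gripper": -1, "translation": [0, 0, 0], "dr": [0, 0, 0]}, {"gripper": -1, "translation": [0, 0, 0], "dr": [0, 0, 0]}, {"gripper": -1, "translation": [0, 0, 0], "dr": [0, 0, 0]}]}}

```text
clock: 1.85
eef_pos: [436.1, -105.4, 196.0]
tcp_rot: [3.142, 0.001, 0.187]
contact_force: [0.3, -0.1, -0.3]
opening: 1.001
```

Emit:
{"api": "jog_arm", "payload": {"deltas": [{"gripper": -1, "translation": [-0.015, -0.005, -0.2], "dr": [0, 0, 0]}, {"gripper": -1, "translation": [0, 0, -0.2], "dr": [0, 0, 0]}, {"gripper": -1, "translation": [0, 0, -0.2], "dr": [0, 0, 0]}, {"gripper": -1, "translation": [0, 0, -0.2], "dr": [0, 0, 0]}, {"gripper": -1, "translation": [0, 0, -0.2], "dr": [0, 0, 0]}, {"gripper": -1, "translation": [0, 0, -0.2], "dr": [0, 0, 0]}, {"gripper": -1, "translation": [0, 0, -0.1], "dr": [0, 0, 0]}, {"gripper": -1, "translation": [0, 0, 0], "dr": [0, 0, 0]}, {"gripper": -1, "translation": [0, 0, 0], "dr": [0, 0, 0]}]}}

```text
clock: 2.6
eef_pos: [434.5, -106.4, 66.2]
tcp_rot: [-3.141, 0.001, 0.185]
contact_force: [1.0, 0.8, 0.9]
opening: 1.001
```

Emit:
{"api": "jog_arm", "payload": {"deltas": [{"gripper": 1, "translation": [0, 0, 0], "dr": [0, 0, 0]}, {"gripper": 1, "translation": [0, 0, 0], "dr": [0, 0, 0]}, {"gripper": 1, "translation": [0, 0, 0], "dr": [0, 0, 0]}, {"gripper": 1, "translation": [0, 0, 0], "dr": [0, 0, 0]}, {"gripper": 1, "translation": [0, 0, 0], "dr": [0, 0, 0]}, {"gripper": 1, "translation": [0, 0, 0], "dr": [0, 0, 0]}, {"gripper": 1, "translation": [0, 0, 0], "dr": [0, 0, 0]}, {"gripper": 1, "translation": [0, 0, 0], "dr": [0, 0, 0]}, {"gripper": 1, "translation": [0, 0, 0], "dr": [0, 0, 0]}, {"gripper": 1, "translation": [0, 0, 0], "dr": [0, 0, 0]}]}}

```text
clock: 3.43
eef_pos: [435.4, -106.1, 67.5]
tcp_rot: [3.141, -0.001, 0.187]
contact_force: [-3.9, -1.5, 12.1]
opening: 0.618
```

Emit:
{"api": "jog_arm", "payload": {"deltas": [{"gripper": 1, "translation": [0, 0, 0.08], "dr": [0, 0, 0]}, {"gripper": 1, "translation": [0, 0, 0.15], "dr": [0, 0, 0]}, {"gripper": 1, "translation": [0, 0, 0.15], "dr": [0, 0, 0]}, {"gripper": 1, "translation": [0, 0, 0.15], "dr": [0, 0, 0]}, {"gripper": 1, "translation": [0, 0, 0.15], "dr": [0, 0, 0]}, {"gripper": 1, "translation": [0, 0, 0.15], "dr": [0, 0, 0]}, {"gripper": 1, "translation": [0, 0, 0.12], "dr": [0, 0, 0]}, {"gripper": 1, "translation": [0, 0, 0], "dr": [0, 0, 0]}, {"gripper": 1, "translation": [0, 0, 0], "dr": [0, 0, 0]}]}}

```text
clock: 4.18
eef_pos: [435.2, -105.8, 161.9]
tcp_rot: [3.141, -0.002, 0.187]
contact_force: [-0.4, 0.8, -4.6]
opening: 0.619
```

Run:
```python
from h import *
s=r.grab_frame("scene");t=r.grab_frame("top");cv2.imwrite("pics/s1.png",s);cv2.imwrite("pics/t1.png",t)
q=r.sense();print(q["eef_pos"],q["contact_force"])
f=lambda im,u,v,w,h:np.clip(crop(im,u,v,w,h,4)*1.5,0,255).astype(np.uint8)
cv2.imwrite("pics/z3.png",np.hstack([f(s,215,145,100,120),f(t,330,230,100,120)]))
```

```text
[ 434.36058439 -105.64469356  160.71823562] [-0.15439283 -0.14844715 -3.62277697]
```

View pics/z3.png

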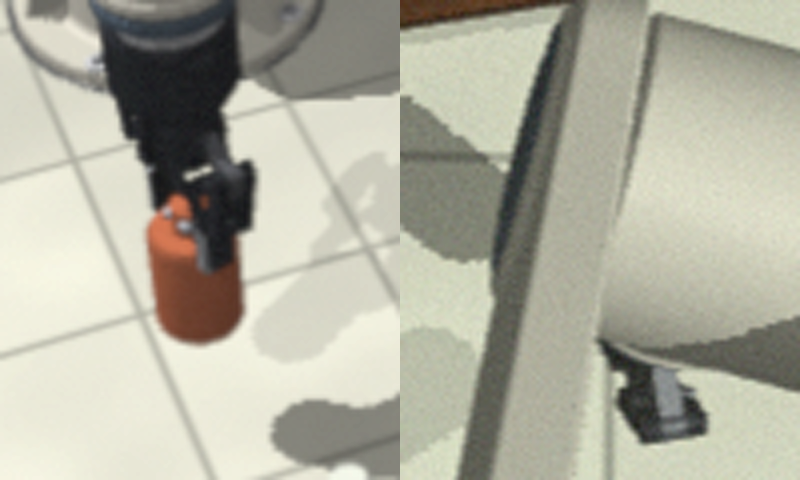

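The scene crop (left half) shows the jar hanging upright in the jaws, and the top crop shows only the arm. Next is lifting over the row and carrying it to the cork.

Emit:
{"api": "jog_arm", "payload": {"deltas": [{"gripper": 1, "translation": [0, 0, 0.2], "dr": [0, 0, 0]}, {"gripper": 1, "translation": [0, 0, 0.2], "dr": [0, 0, 0]}, {"gripper": 1, "translation": [0, 0, 0.2], "dr": [0, 0, 0]}, {"gripper": 1, "translation": [0, 0, 0.2], "dr": [0, 0, 0]}, {"gripper": 1, "translation": [0.2, 0.1, 0.05], "dr": [0, 0, 0]}, {"gripper": 1, "translation": [0.25, 0.15, 0], "dr": [0, 0, 0]}, {"gripper": 1, "translation": [0.3, 0.15, 0], "dr": [0, 0, 0]}, {"gripper": 1, "translation": [0.3, 0.15, 0], "dr": [0, 0, 0]}, {"gripper": 1, "translation": [0.3, 0.15, 0], "dr": [0, 0, 0]}, {"gripper": 1, "translation": [0.25, 0.15, 0], "dr": [0, 0, 0]}, {"gripper": 1, "translation": [0.155, 0.05, 0], "dr": [0, 0, 0]}, {"gripper": 1, "translation": [0.1, 0.046, 0], "dr": [0, 0, 0]}]}}

```text
clock: 5.28
eef_pos: [621.5, -10.2, 244.3]
tcp_rot: [-3.141, 0.002, 0.188]
contact_force: [-1.2, -0.4, -3.8]
opening: 0.616
```

Emit:
{"api": "jog_arm", "payload": {"deltas": [{"gripper": 1, "translation": [0, 0, 0], "dr": [0, 0, 0]}, {"gripper": 1, "translation": [0, 0, 0], "dr": [0, 0, 0]}, {"gripper": 1, "translation": [0, 0, 0], "dr": [0, 0, 0]}, {"gripper": 1, "translation": [0, 0, 0], "dr": [0, 0, 0]}]}}

```text
clock: 5.62
eef_pos: [619.3, -11.8, 246.0]
tcp_rot: [-3.142, 0.001, 0.186]
contact_force: [-0.4, -1.0, -3.1]
opening: 0.617
```

Emit:
{"api": "jog_arm", "payload": {"deltas": [{"gripper": 1, "translation": [0.005, 0.005, -0.2], "dr": [0, 0, 0]}, {"gripper": 1, "translation": [0, 0, -0.2], "dr": [0, 0, 0]}, {"gripper": 1, "translation": [0, 0, -0.2], "dr": [0, 0, 0]}, {"gripper": 1, "translation": [0, 0, -0.2], "dr": [0, 0, 0]}, {"gripper": 1, "translation": [0, 0, -0.2], "dr": [0, 0, 0]}, {"gripper": 1, "translation": [0, 0, -0.2], "dr": [0, 0, 0]}, {"gripper": 1, "translation": [0, 0, -0.15], "dr": [0, 0, 0]}, {"gripper": 1, "translation": [0, 0, -0.1], "dr": [0, 0, 0]}, {"gripper": 1, "translation": [0, 0, 0], "dr": [0, 0, 0]}, {"gripper": 1, "translation": [0, 0, 0], "dr": [0, 0, 0]}, {"gripper": 1, "translation": [0, 0, 0], "dr": [0, 0, 0]}]}}

```text
clock: 6.53
eef_pos: [621.6, -10.9, 102.4]
tcp_rot: [3.141, -0.002, 0.187]
contact_force: [-0.1, 0.7, -1.6]
opening: 0.619
```

Run:
```python
from h import *
s=r.grab_frame("scene");cv2.imwrite("pics/s2.png",s)
for _ in range(1): q=r.sense();print(q["eef_pos"],q["contact_force"])
cv2.imwrite("pics/z4.png",np.clip(crop(s,265,200,130,130,4)*1.6,0,255).astype(np.uint8))
```

```text
[621.74491118 -10.84559663 102.56143139] [-0.52941547  1.14397708 -2.5032566 ]
```

View pics/z4.png

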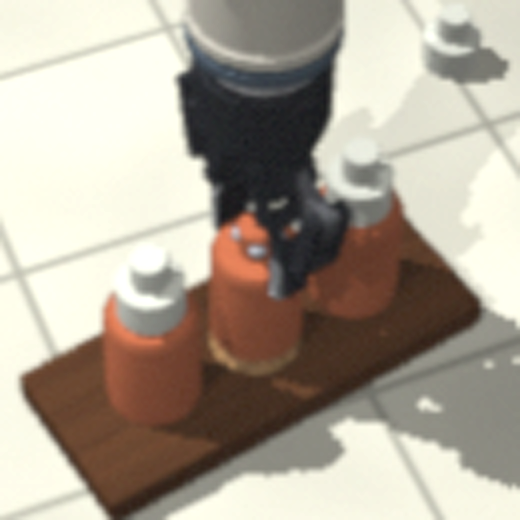

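The jar hangs a few mm over the cork (foot near (328,291)), and the neighbours are untouched. I'll lower it gently to contact.

Emit:
{"api": "jog_arm", "payload": {"deltas": [{"gripper": 1, "translation": [-0.01, 0, -0.02], "dr": [0, 0, 0]}, {"gripper": 1, "translation": [0, 0, -0.02], "dr": [0, 0, 0]}, {"gripper": 1, "translation": [0, 0, -0.02], "dr": [0, 0, 0]}, {"gripper": 1, "translation": [0, 0, -0.01], "dr": [0, 0, 0]}, {"gripper": 1, "translation": [0, 0, -0.01], "dr": [0, 0, 0]}, {"gripper": 1, "translation": [0, 0, 0], "dr": [0, 0, 0]}, {"gripper": 1, "translation": [0, 0, 0], "dr": [0, 0, 0]}, {"gripper": 1, "translation": [0, 0, 0], "dr": [0, 0, 0]}]}}

```text
clock: 7.25
eef_pos: [619.9, -10.7, 93.1]
tcp_rot: [-3.142, 0.0, 0.187]
contact_force: [0.1, 0.0, -2.7]
opening: 0.618
```

Emit:
{"api": "jog_arm", "payload": {"deltas": [{"gripper": 1, "translation": [0, 0, -0.01], "dr": [0, 0, 0]}, {"gripper": 1, "translation": [0, 0, 0], "dr": [0, 0, 0]}, {"gripper": 1, "translation": [0, 0, 0], "dr": [0, 0, 0]}]}}

```text
clock: 7.5
eef_pos: [620.1, -10.8, 92.8]
tcp_rot: [3.141, -0.0, 0.187]
contact_force: [-1.8, -0.3, 5.0]
opening: 0.617
```

Emit:
{"api": "jog_arm", "payload": {"deltas": [{"gripper": 0.1, "translation": [0, 0, 0], "dr": [0, 0, 0]}, {"gripper": -0.2, "translation": [0, 0, 0], "dr": [0, 0, 0]}, {"gripper": -0.5, "translation": [0, 0, 0], "dr": [0, 0, 0]}, {"gripper": -1, "translation": [0, 0, 0], "dr": [0, 0, 0]}, {"gripper": -1, "translation": [0, 0, 0], "dr": [0, 0, 0]}, {"gripper": -1, "translation": [0, 0, 0], "dr": [0, 0, 0]}, {"gripper": -1, "translation": [0, 0, 0], "dr": [0, 0, 0]}, {"gripper": -1, "translation": [0, 0, 0], "dr": [0, 0, 0]}]}}

```text
clock: 8.17
eef_pos: [619.9, -10.7, 92.1]
tcp_rot: [-3.142, 0.0, 0.187]
contact_force: [1.0, 0.3, 0.6]
opening: 1.002
```

Emit:
{"api": "jog_arm", "payload": {"deltas": [{"gripper": -1, "translation": [0, 0, 0.1], "dr": [0, 0, 0]}, {"gripper": -1, "translation": [0, 0, 0.2], "dr": [0, 0, 0]}, {"gripper": -1, "translation": [0, 0, 0.2], "dr": [0, 0, 0]}, {"gripper": -1, "translation": [0, 0, 0.2], "dr": [0, 0, 0]}, {"gripper": -1, "translation": [0, 0, 0.2], "dr": [0, 0, 0]}, {"gripper": -1, "translation": [0, 0, 0.2], "dr": [0, 0, 0]}, {"gripper": -1, "translation": [-0.2, 0.2, 0.1], "dr": [0, 0, 0]}, {"gripper": -1, "translation": [-0.25, 0.3, 0], "dr": [0, 0, 0]}, {"gripper": -1, "translation": [-0.25, 0.3, 0], "dr": [0, 0, 0]}, {"gripper": -1, "translation": [-0.25, 0.3, 0], "dr": [0, 0, 0]}, {"gripper": -1, "translation": [-0.25, 0.3, 0], "dr": [0, 0, 0]}, {"gripper": -1, "translation": [-0.25, 0.3, 0], "dr": [0, 0, 0]}]}}

```text
clock: 9.17
eef_pos: [473.7, 160.3, 213.1]
tcp_rot: [-3.141, -0.001, 0.186]
contact_force: [0.8, 0.5, -0.7]
opening: 0.997
```

Emit:
{"api": "jog_arm", "payload": {"deltas": [{"gripper": -1, "translation": [-0.2, 0.3, 0], "dr": [0, 0, 0]}, {"gripper": -1, "translation": [-0.2, 0.26, 0], "dr": [0, 0, 0]}, {"gripper": -1, "translation": [0, 0, 0], "dr": [0, 0, 0]}, {"gripper": -1, "translation": [0, 0, 0], "dr": [0, 0, 0]}, {"gripper": -1, "translation": [0, 0, 0], "dr": [0, 0, 0]}]}}

```text
clock: 9.58
eef_pos: [435.3, 215.3, 212.8]
tcp_rot: [3.141, -0.001, 0.188]
contact_force: [0.1, -0.3, 0.2]
opening: 1.003
```

Run:
```python
from h import *
s=r.grab_frame("scene");t=r.grab_frame("top");cv2.imwrite("pics/s3.png",s);cv2.imwrite("pics/t3.png",t)
f=lambda im,u,v,w,h:np.clip(crop(im,u,v,w,h,4)*1.5,0,255).astype(np.uint8)
cv2.imwrite("pics/z5.png",np.hstack([f(s,280,225,80,100),f(t,275,165,120,100)]))
```

```text
(no output)
```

View pics/z5.png

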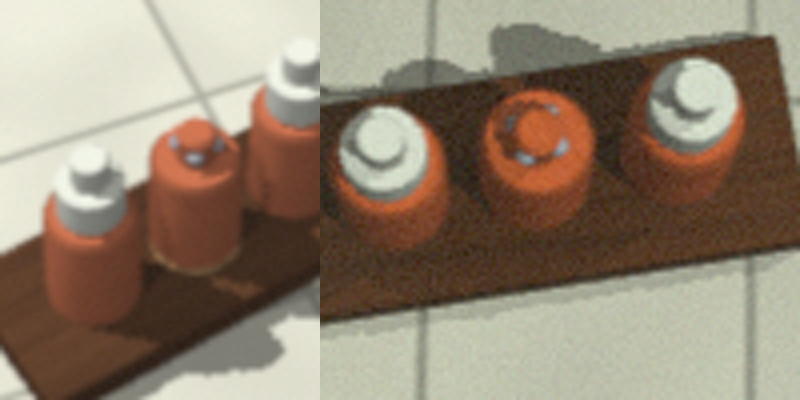

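The jar stands upright and is released. In the top view its neck is at about (330,198), and a thin rim of cork shows at the front in the scene view. I'll put a number on the centring.

Run:
```python
from h import *
g=lambda x,y:(275+(x-320)/4-.4,165+y/4-.4)
k=lambda x,y:(280+x/4-.4,225+y/4-.4)
print("neck top",onz("top",*g(541,133),127),"nubs",onz("top",*g((505+563+557+520)/4,(123+118+150+158)/4),115.5))
print("neck scene",onz("scene",*k(201,131),127),tri(k(201,131),g(541,133)))
a=onz("top",*g(380,139),153);b=onz("top",*g(696,87),153);print(a,b,(a+b)/2)
# body-top disc by red mask in both pics; compare before/after jar red-blob extents in top view
t0,t3,s0,s3=[cv2.imread(f"pics/{n}.png") for n in("top0","t3","scene0","s3")]
def red(im,u,v,w,h):
    c=im[v:v+h,u:u+w].astype(int);m=((c[...,2]>1.6*c[...,1])&(c[...,2]>70)).astype(np.uint8)
    _,l,st,ce=cv2.connectedComponentsWithStats(m);i=1+st[1:,4].argmax();pts=np.argwhere(l==i)[:,::-1]+[u,v]
    (x,y),(w_,h_),an=cv2.fitEllipse(cv2.convexHull(pts.astype(np.int32)));return x,y,w_,h_,st[i]
print(red(t3,312,180,36,45)); print(red(s3,313,252,33,42))
# cork visible in scene
hv=cv2.cvtColor(s3,cv2.COLOR_BGR2HSV)[270:296,312:346]
ys,xs=np.where((hv[...,0]>11)&(hv[...,0]<25)&(hv[...,2]>95)&(hv[...,1]>60));print(sorted(zip(xs+312,ys+270)))
```

```text
neck top [616.6 -13.6 127. ] nubs [617.4 -11.5 115.5]
neck scene [619.5  -7.6 127. ] (array([618. , -10.5, 126.2]), np.float64(6.6))
[605.7  58.4 153. ] [633.  -82.2 153. ] [619.35 -11.9  153.  ]
(330.06927490234375, 202.8231201171875, 27.20606231689453, 33.51361083984375, array([  4,   7,  28,  34, 606], dtype=int32))
(327.63299560546875, 272.2343444824219, 23.8024959564209, 35.50914764404297, array([  4,   3,  23,  36, 481], dtype=int32))
[]
```

Run:
```python
from h import *
s0,s3,t0,t3=[cv2.imread(f"pics/{n}.png") for n in("scene0","s3","top0","t3")]
print("scene col 328",[ (v,s0[v,328].tolist(),s3[v,328].tolist()) for v in range(284,298)])
def low(n,im,u0,u1,v0,v1):
    c=im.astype(float);ratio=c[...,2]/(c[...,1]+1)
    P=[]
    for u in range(u0,u1):
        col=cv2.GaussianBlur(im[v0:v1,u-1:u+2],(3,3),0).astype(float)[:,1]
        rr=col[:,2]-col[:,1]; k=np.argmin(np.diff(rr)[:]); P.append((u,v0+k+.5))
    return P
for n,im,B in(("scene",s3,[(297,312,285,312),(320,335,277,297),(347,361,262,284)]),("top",s3 if 0 else t3,[(288,299,215,232),(324,336,211,228),(362,374,205,222)])):
    for b in B:
        P=low(n,im,*b);W=np.array([onz(n,*p,25)[:2] for p in P])
        # circle of radius 28 fit
        from scipy.optimize import least_squares
        c=W.mean(0)+([-26,0] if n=="scene" else [26,0])
        o=least_squares(lambda q:np.hypot(*(W-q).T)-28,c,loss="soft_l1");print(n,o.x.round(1),np.sqrt(np.mean(o.fun**2)).round(1),[p[1] for p in P])
```

```text
scene col 328 [(284, [58, 82, 107], [29, 41, 71]), (285, [60, 86, 112], [31, 42, 71]), (286, [64, 92, 119], [29, 41, 70]), (287, [69, 99, 128], [31, 42, 71]), (288, [67, 97, 126], [30, 41, 71]), (289, [63, 91, 118], [32, 42, 71]), (290, [60, 86, 111], [28, 41, 70]), (291, [59, 86, 110], [31, 44, 70]), (292, [56, 81, 105], [35, 49, 70]), (293, [38, 54, 70], [35, 49, 63]), (294, [24, 33, 46], [20, 31, 44]), (295, [22, 30, 42], [21, 29, 42]), (296, [21, 29, 42], [19, 28, 40]), (297, [21, 30, 43], [20, 30, 43])]
scene [628.4 -81. ] 1.3 [np.float64(286.5), np.float64(286.5), np.float64(286.5), np.float64(286.5), np.float64(286.5), np.float64(286.5), np.float64(286.5), np.float64(286.5), np.float64(286.5), np.float64(305.5), np.float64(304.5), np.float64(304.5), np.float64(304.5), np.float64(304.5), np.float64(302.5)]
scene [614.1 -10.4] 0.9 [np.float64(289.5), np.float64(290.5), np.float64(290.5), np.float64(291.5), np.float64(290.5), np.float64(291.5), np.float64(291.5), np.float64(291.5), np.float64(291.5), np.float64(291.5), np.float64(291.5), np.float64(291.5), np.float64(291.5), np.f
[... 358 characters left out ...]
(217.5), np.float64(217.5), np.float64(217.5), np.float64(218.5), np.float64(217.5), np.float64(217.5), np.float64(217.5), np.float64(217.5), np.float64(217.5), np.float64(216.5), np.float64(216.5)]
top [638.6 -14.1] 0.8 [np.float64(212.5), np.float64(212.5), np.float64(212.5), np.float64(212.5), np.float64(212.5), np.float64(212.5), np.float64(212.5), np.float64(212.5), np.float64(212.5), np.float64(212.5), np.float64(212.5), np.float64(212.5)]
top [653.  -91.2] 0.8 [np.float64(206.5), np.float64(206.5), np.float64(206.5), np.float64(206.5), np.float64(206.5), np.float64(206.5), np.float64(206.5), np.float64(206.5), np.float64(206.5), np.float64(206.5), np.float64(206.5), np.float64(206.5)]
```

Every same-camera comparison puts the jar about 2 mm short of the cork centre, toward the robot (−x). I'll go back and re-centre it with a light grip, shifted +2 mm in x.

Emit:
{"api": "jog_arm", "payload": {"deltas": [{"gripper": -1, "translation": [0.18, -0.22, 0], "dr": [0, 0, 0]}, {"gripper": -1, "translation": [0.25, -0.3, 0], "dr": [0, 0, 0]}, {"gripper": -1, "translation": [0.25, -0.3, 0], "dr": [0, 0, 0]}, {"gripper": -1, "translation": [0.25, -0.3, 0], "dr": [0, 0, 0]}, {"gripper": -1, "translation": [0.25, -0.3, 0], "dr": [0, 0, 0]}, {"gripper": -1, "translation": [0.25, -0.3, 0], "dr": [0, 0, 0]}, {"gripper": -1, "translation": [0.25, -0.3, 0], "dr": [0, 0, 0]}, {"gripper": -1, "translation": [0.19, -0.24, 0], "dr": [0, 0, 0]}, {"gripper": -1, "translation": [0, 0, 0], "dr": [0, 0, 0]}, {"gripper": -1, "translation": [0, 0, 0], "dr": [0, 0, 0]}, {"gripper": -1, "translation": [0, 0, 0], "dr": [0, 0, 0]}, {"gripper": -1, "translation": [0, 0, 0], "dr": [0, 0, 0]}]}}

```text
clock: 10.68
eef_pos: [621.1, -10.4, 212.0]
tcp_rot: [-3.141, 0.001, 0.187]
contact_force: [1.0, -0.1, 0.1]
opening: 0.998
```

Emit:
{"api": "jog_arm", "payload": {"deltas": [{"gripper": -1, "translation": [0, 0, -0.2], "dr": [0, 0, 0]}, {"gripper": -1, "translation": [0, 0, -0.2], "dr": [0, 0, 0]}, {"gripper": -1, "translation": [0, 0, -0.2], "dr": [0, 0, 0]}, {"gripper": -1, "translation": [0, 0, -0.2], "dr": [0, 0, 0]}, {"gripper": -1, "translation": [0, 0, -0.2], "dr": [0, 0, 0]}, {"gripper": -1, "translation": [0, 0, -0.18], "dr": [0, 0, 0]}, {"gripper": -1, "translation": [0, 0, 0], "dr": [0, 0, 0]}, {"gripper": -1, "translation": [0, 0, 0], "dr": [0, 0, 0]}, {"gripper": -1, "translation": [0, 0, 0], "dr": [0, 0, 0]}, {"gripper": -1, "translation": [0, 0, 0], "dr": [0, 0, 0]}], "squeeze": 25}}

```text
clock: 11.52
eef_pos: [622.8, -10.4, 95.8]
tcp_rot: [3.141, -0.002, 0.187]
contact_force: [-0.5, -0.6, 0.1]
opening: 0.995
```

Emit:
{"api": "jog_arm", "payload": {"deltas": [{"gripper": 1, "translation": [0, 0, 0], "dr": [0, 0, 0]}, {"gripper": 1, "translation": [0, 0, 0], "dr": [0, 0, 0]}, {"gripper": 1, "translation": [0, 0, 0], "dr": [0, 0, 0]}, {"gripper": 1, "translation": [0, 0, 0], "dr": [0, 0, 0]}, {"gripper": 1, "translation": [0, 0, 0], "dr": [0, 0, 0]}, {"gripper": 1, "translation": [0, 0, 0], "dr": [0, 0, 0]}, {"gripper": 1, "translation": [0, 0, 0], "dr": [0, 0, 0]}, {"gripper": 1, "translation": [0, 0, 0], "dr": [0, 0, 0]}]}}

```text
clock: 12.18
eef_pos: [622.0, -10.9, 95.3]
tcp_rot: [3.141, -0.0, 0.187]
contact_force: [-3.8, -1.3, 8.6]
opening: 0.626
```

Emit:
{"api": "jog_arm", "payload": {"deltas": [{"gripper": 0.1, "translation": [0, 0, 0], "dr": [0, 0, 0]}, {"gripper": -0.2, "translation": [0, 0, 0], "dr": [0, 0, 0]}, {"gripper": -0.5, "translation": [0, 0, 0], "dr": [0, 0, 0]}, {"gripper": -1, "translation": [0, 0, 0], "dr": [0, 0, 0]}, {"gripper": -1, "translation": [0, 0, 0], "dr": [0, 0, 0]}, {"gripper": -1, "translation": [0, 0, 0], "dr": [0, 0, 0]}, {"gripper": -1, "translation": [0, 0, 0], "dr": [0, 0, 0]}, {"gripper": -1, "translation": [0, 0, 0], "dr": [0, 0, 0]}]}}

```text
clock: 12.85
eef_pos: [621.9, -10.7, 94.0]
tcp_rot: [-3.142, 0.0, 0.187]
contact_force: [0.3, -0.1, 0.4]
opening: 0.997
```

Emit:
{"api": "jog_arm", "payload": {"deltas": [{"gripper": -1, "translation": [0, 0, 0.1], "dr": [0, 0, 0]}, {"gripper": -1, "translation": [0, 0, 0.2], "dr": [0, 0, 0]}, {"gripper": -1, "translation": [0, 0, 0.2], "dr": [0, 0, 0]}, {"gripper": -1, "translation": [0, 0, 0.2], "dr": [0, 0, 0]}, {"gripper": -1, "translation": [0, 0, 0.2], "dr": [0, 0, 0]}, {"gripper": -1, "translation": [0, 0, 0.2], "dr": [0, 0, 0]}, {"gripper": -1, "translation": [-0.2, 0.2, 0.1], "dr": [0, 0, 0]}, {"gripper": -1, "translation": [-0.25, 0.3, 0], "dr": [0, 0, 0]}, {"gripper": -1, "translation": [-0.25, 0.3, 0], "dr": [0, 0, 0]}, {"gripper": -1, "translation": [-0.25, 0.3, 0], "dr": [0, 0, 0]}, {"gripper": -1, "translation": [-0.25, 0.3, 0], "dr": [0, 0, 0]}, {"gripper": -1, "translation": [-0.25, 0.3, 0], "dr": [0, 0, 0]}]}}

```text
clock: 13.85
eef_pos: [475.6, 160.3, 215.0]
tcp_rot: [-3.141, -0.001, 0.186]
contact_force: [1.0, 1.5, 0.3]
opening: 1.004
```

Emit:
{"api": "jog_arm", "payload": {"deltas": [{"gripper": -1, "translation": [-0.2, 0.3, 0], "dr": [0, 0, 0]}, {"gripper": -1, "translation": [-0.22, 0.27, 0], "dr": [0, 0, 0]}, {"gripper": -1, "translation": [0, 0, 0], "dr": [0, 0, 0]}, {"gripper": -1, "translation": [0, 0, 0], "dr": [0, 0, 0]}, {"gripper": -1, "translation": [0, 0, 0], "dr": [0, 0, 0]}, {"gripper": -1, "translation": [0, 0, 0], "dr": [0, 0, 0]}]}}

```text
clock: 14.35
eef_pos: [435.6, 215.6, 214.5]
tcp_rot: [3.141, -0.001, 0.186]
contact_force: [-0.3, 0.2, -0.5]
opening: 1.0
```

Run:
```python
from h import *
s=r.grab_frame("scene");t=r.grab_frame("top");cv2.imwrite("pics/s4.png",s);cv2.imwrite("pics/t4.png",t)
s3=cv2.imread("pics/s3.png")
print([(v,s3[v,328].tolist(),s[v,328].tolist()) for v in range(288,297)])
f=lambda im,u,v,w,h:np.clip(crop(im,u,v,w,h,4)*1.5,0,255).astype(np.uint8)
cv2.imwrite("pics/z6.png",np.hstack([f(s,280,225,80,100),f(t,275,165,120,100)]))
```

```text
[(288, [30, 41, 71], [29, 42, 72]), (289, [32, 42, 71], [29, 42, 71]), (290, [28, 41, 70], [29, 40, 70]), (291, [31, 44, 70], [32, 44, 70]), (292, [35, 49, 70], [35, 50, 70]), (293, [35, 49, 63], [34, 49, 63]), (294, [20, 31, 44], [20, 30, 45]), (295, [21, 29, 42], [19, 29, 40]), (296, [19, 28, 40], [21, 31, 42])]
```

View pics/z6.png

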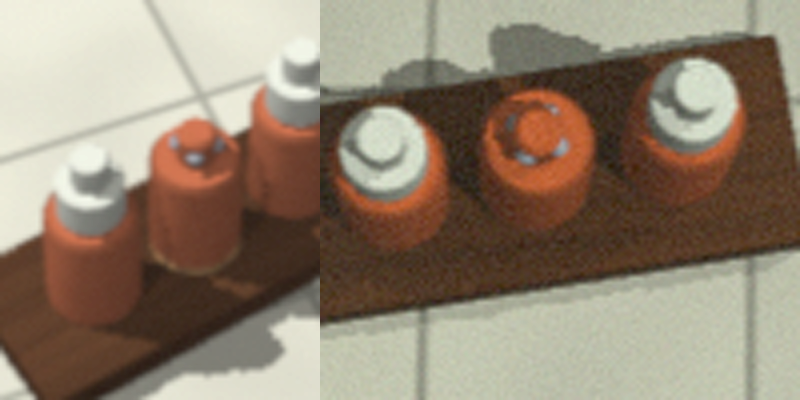

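The jar did not shift: its pixels match the previous picture. The closing jaws pressed it down and held it by friction. I'll regrip, lift it slightly, shift and set it down again.

Emit:
{"api": "jog_arm", "payload": {"deltas": [{"gripper": -1, "translation": [0.18, -0.22, 0], "dr": [0, 0, 0]}, {"gripper": -1, "translation": [0.25, -0.3, 0], "dr": [0, 0, 0]}, {"gripper": -1, "translation": [0.25, -0.3, 0], "dr": [0, 0, 0]}, {"gripper": -1, "translation": [0.25, -0.3, 0], "dr": [0, 0, 0]}, {"gripper": -1, "translation": [0.25, -0.3, 0], "dr": [0, 0, 0]}, {"gripper": -1, "translation": [0.25, -0.3, 0], "dr": [0, 0, 0]}, {"gripper": -1, "translation": [0.25, -0.3, 0], "dr": [0, 0, 0]}, {"gripper": -1, "translation": [0.17, -0.25, 0], "dr": [0, 0, 0]}, {"gripper": -1, "translation": [0, 0, 0], "dr": [0, 0, 0]}, {"gripper": -1, "translation": [0, 0, -0.1], "dr": [0, 0, 0]}, {"gripper": -1, "translation": [0, 0, -0.2], "dr": [0, 0, 0]}, {"gripper": -1, "translation": [0, 0, -0.2], "dr": [0, 0, 0]}], "squeeze": 50}}

```text
clock: 15.45
eef_pos: [619.4, -10.6, 163.4]
tcp_rot: [-3.141, -0.001, 0.186]
contact_force: [-0.5, 0.2, -0.3]
opening: 0.999
```

Emit:
{"api": "jog_arm", "payload": {"deltas": [{"gripper": -1, "translation": [0, 0, -0.2], "dr": [0, 0, 0]}, {"gripper": -1, "translation": [0, 0, -0.2], "dr": [0, 0, 0]}, {"gripper": -1, "translation": [0, 0, -0.2], "dr": [0, 0, 0]}, {"gripper": -1, "translation": [0, 0, -0.1], "dr": [0, 0, 0]}, {"gripper": -1, "translation": [0, 0, 0], "dr": [0, 0, 0]}, {"gripper": 1, "translation": [0, 0, 0], "dr": [0, 0, 0]}, {"gripper": 1, "translation": [0, 0, 0], "dr": [0, 0, 0]}, {"gripper": 1, "translation": [0, 0, 0], "dr": [0, 0, 0]}, {"gripper": 1, "translation": [0, 0, 0], "dr": [0, 0, 0]}, {"gripper": 1, "translation": [0, 0, 0], "dr": [0, 0, 0]}, {"gripper": 1, "translation": [0, 0, 0], "dr": [0, 0, 0]}, {"gripper": 1, "translation": [0, 0, 0], "dr": [0, 0, 0]}]}}

```text
clock: 16.45
eef_pos: [620.7, -10.8, 96.2]
tcp_rot: [3.141, -0.002, 0.187]
contact_force: [-3.1, 0.1, 6.5]
opening: 0.607
```

Emit:
{"api": "jog_arm", "payload": {"deltas": [{"gripper": 1, "translation": [0, 0, 0.04], "dr": [0, 0, 0]}, {"gripper": 1, "translation": [0, 0, 0.04], "dr": [0, 0, 0]}, {"gripper": 1, "translation": [0.025, 0.005, 0], "dr": [0, 0, 0]}, {"gripper": 1, "translation": [0, 0, 0], "dr": [0, 0, 0]}, {"gripper": 1, "translation": [0, 0, 0], "dr": [0, 0, 0]}, {"gripper": 1, "translation": [0, 0, 0], "dr": [0, 0, 0]}, {"gripper": 1, "translation": [0, 0, 0], "dr": [0, 0, 0]}]}}

```text
clock: 17.03
eef_pos: [622.2, -10.2, 101.9]
tcp_rot: [-3.141, 0.001, 0.187]
contact_force: [-0.2, -0.2, -2.9]
opening: 0.6
```

Emit:
{"api": "jog_arm", "payload": {"deltas": [{"gripper": 1, "translation": [0, 0, -0.03], "dr": [0, 0, 0]}, {"gripper": 1, "translation": [0, 0, -0.02], "dr": [0, 0, 0]}, {"gripper": 1, "translation": [0, 0, -0.01], "dr": [0, 0, 0]}, {"gripper": 1, "translation": [0, 0, -0.01], "dr": [0, 0, 0]}, {"gripper": 1, "translation": [0, 0, -0.01], "dr": [0, 0, 0]}, {"gripper": 1, "translation": [0, 0, 0], "dr": [0, 0, 0]}, {"gripper": 1, "translation": [0, 0, 0], "dr": [0, 0, 0]}, {"gripper": 1, "translation": [0, 0, 0], "dr": [0, 0, 0]}]}}

```text
clock: 17.7
eef_pos: [622.5, -10.4, 96.1]
tcp_rot: [3.141, -0.0, 0.187]
contact_force: [-6.7, -0.6, 18.6]
opening: 0.604
```

Emit:
{"api": "jog_arm", "payload": {"deltas": [{"gripper": 1, "translation": [0, 0, 0.01], "dr": [0, 0, 0]}, {"gripper": 1, "translation": [0, 0, 0], "dr": [0, 0, 0]}, {"gripper": 1, "translation": [0, 0, 0], "dr": [0, 0, 0]}, {"gripper": 1, "translation": [0, 0, 0], "dr": [0, 0, 0]}]}}

```text
clock: 18.03
eef_pos: [622.4, -10.3, 96.2]
tcp_rot: [3.141, -0.0, 0.187]
contact_force: [-4.4, -0.5, 10.6]
opening: 0.604
```

Emit:
{"api": "jog_arm", "payload": {"deltas": [{"gripper": 0.1, "translation": [0, 0, 0], "dr": [0, 0, 0]}, {"gripper": -0.2, "translation": [0, 0, 0], "dr": [0, 0, 0]}, {"gripper": -0.5, "translation": [0, 0, 0], "dr": [0, 0, 0]}, {"gripper": -1, "translation": [0, 0, 0], "dr": [0, 0, 0]}, {"gripper": -1, "translation": [0, 0, 0], "dr": [0, 0, 0]}, {"gripper": -1, "translation": [0, 0, 0], "dr": [0, 0, 0]}, {"gripper": -1, "translation": [0, 0, 0], "dr": [0, 0, 0]}, {"gripper": -1, "translation": [0, 0, 0], "dr": [0, 0, 0]}]}}

```text
clock: 18.7
eef_pos: [622.4, -10.2, 95.0]
tcp_rot: [-3.142, 0.0, 0.187]
contact_force: [-0.2, -0.4, 0.1]
opening: 1.004
```

Emit:
{"api": "jog_arm", "payload": {"deltas": [{"gripper": -1, "translation": [0, 0, 0.1], "dr": [0, 0, 0]}, {"gripper": -1, "translation": [0, 0, 0.2], "dr": [0, 0, 0]}, {"gripper": -1, "translation": [0, 0, 0.2], "dr": [0, 0, 0]}, {"gripper": -1, "translation": [0, 0, 0.2], "dr": [0, 0, 0]}, {"gripper": -1, "translation": [0, 0, 0.2], "dr": [0, 0, 0]}, {"gripper": -1, "translation": [0, 0, 0.2], "dr": [0, 0, 0]}, {"gripper": -1, "translation": [-0.2, 0.2, 0.1], "dr": [0, 0, 0]}, {"gripper": -1, "translation": [-0.25, 0.3, 0], "dr": [0, 0, 0]}, {"gripper": -1, "translation": [-0.25, 0.3, 0], "dr": [0, 0, 0]}, {"gripper": -1, "translation": [-0.25, 0.3, 0], "dr": [0, 0, 0]}, {"gripper": -1, "translation": [-0.25, 0.3, 0], "dr": [0, 0, 0]}, {"gripper": -1, "translation": [-0.25, 0.3, 0], "dr": [0, 0, 0]}]}}

```text
clock: 19.7
eef_pos: [476.2, 160.8, 216.1]
tcp_rot: [-3.141, -0.001, 0.186]
contact_force: [0.8, 0.7, -0.3]
opening: 0.998
```

Emit:
{"api": "jog_arm", "payload": {"deltas": [{"gripper": -1, "translation": [-0.2, 0.3, 0], "dr": [0, 0, 0]}, {"gripper": -1, "translation": [-0.22, 0.27, 0], "dr": [0, 0, 0]}, {"gripper": -1, "translation": [0, 0, 0], "dr": [0, 0, 0]}, {"gripper": -1, "translation": [0, 0, 0], "dr": [0, 0, 0]}, {"gripper": -1, "translation": [0, 0, 0], "dr": [0, 0, 0]}, {"gripper": -1, "translation": [0, 0, 0], "dr": [0, 0, 0]}]}}

```text
clock: 20.2
eef_pos: [436.2, 216.2, 215.6]
tcp_rot: [3.141, -0.001, 0.186]
contact_force: [-0.2, 0.2, 0.3]
opening: 0.998
```

Run:
```python
from h import *
s=r.grab_frame("scene");t=r.grab_frame("top");cv2.imwrite("pics/s5.png",s);cv2.imwrite("pics/t5.png",t)
s3=cv2.imread("pics/s3.png");t3=cv2.imread("pics/t3.png")
print([(v,s3[v,328].tolist(),s[v,328].tolist()) for v in range(288,297)])
for n,a,b,(u,v,w,h) in(("scene",s3,s,(314,250,28,20)),("top",t3,t,(315,182,32,44)),("row scene",s3,s,(285,255,25,35)),("row top",t3,t,(280,185,28,35))):
    g=[cv2.cvtColor(x,cv2.COLOR_BGR2GRAY)[v:v+h,u:u+w].astype(np.float32) for x in(a,b)]
    print(n,np.round(cv2.phaseCorrelate(*g,cv2.createHanningWindow((w,h),cv2.CV_32F)),2).tolist() if 0 else cv2.phaseCorrelate(*g,cv2.createHanningWindow((w,h),cv2.CV_32F)))
q=r.sense();print(q["eef_pos"])
f=lambda im,u,v,w,h:np.clip(crop(im,u,v,w,h,4)*1.5,0,255).astype(np.uint8)
cv2.imwrite("pics/z7.png",np.hstack([f(s,280,225,80,100),f(t,275,165,120,100)]))
```

```text
[(288, [30, 41, 71], [32, 43, 73]), (289, [32, 42, 71], [31, 42, 72]), (290, [28, 41, 70], [29, 41, 71]), (291, [31, 44, 70], [29, 41, 69]), (292, [35, 49, 70], [33, 46, 69]), (293, [35, 49, 63], [34, 48, 63]), (294, [20, 31, 44], [24, 32, 46]), (295, [21, 29, 42], [20, 29, 41]), (296, [19, 28, 40], [20, 27, 41])]
scene ((0.24861805602600917, 0.4077465297444913), 1.088800896803538)
top ((-0.03884239700455083, -0.44530809767937285), 1.0980387373103035)
row scene ((0.6071995097125775, 0.046813533903016236), 1.0021127147144742)
row top ((-0.00887688964405875, 0.015172104256059527), 0.9573553208951597)
[436.14766647 215.94286086 215.26932328]
```

View pics/z7.png

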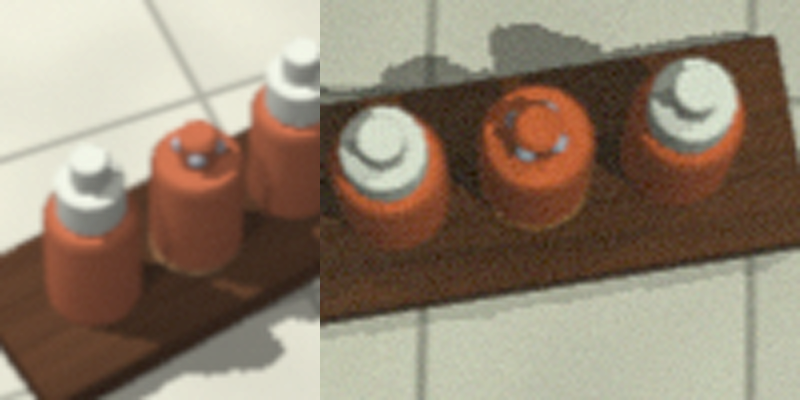

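The jar moved about +1 mm. A thin cork rim now shows evenly in both views, so it is centred well enough, upright and free, and the neighbours are unmoved. Next, the cap, which is right under the tool.

Emit:
{"api": "jog_arm", "payload": {"deltas": [{"gripper": -1, "translation": [0, 0, -0.25], "dr": [0, 0, 0]}, {"gripper": -1, "translation": [0, 0, -0.25], "dr": [0, 0, 0]}, {"gripper": -1, "translation": [0, 0, -0.25], "dr": [0, 0, 0]}, {"gripper": -1, "translation": [0, 0, -0.25], "dr": [0, 0, 0]}, {"gripper": -1, "translation": [0, 0, -0.25], "dr": [0, 0, 0]}, {"gripper": -1, "translation": [0, 0, -0.25], "dr": [0, 0, 0]}, {"gripper": -1, "translation": [0, 0, -0.2], "dr": [0, 0, 0]}, {"gripper": -1, "translation": [0, 0, -0.15], "dr": [0, 0, 0]}, {"gripper": -1, "translation": [0, 0, 0], "dr": [0, 0, 0]}, {"gripper": -1, "translation": [0, 0, 0], "dr": [0, 0, 0]}, {"gripper": -1, "translation": [0, 0, 0], "dr": [0, 0, 0]}], "squeeze": 50}}

```text
clock: 21.22
eef_pos: [436.2, 216.6, 30.8]
tcp_rot: [-3.141, -0.001, 0.186]
contact_force: [-0.7, -0.2, -0.1]
opening: 0.998
```

Emit:
{"api": "jog_arm", "payload": {"deltas": [{"gripper": 1, "translation": [0, 0, 0], "dr": [0, 0, 0]}, {"gripper": 1, "translation": [0, 0, 0], "dr": [0, 0, 0]}, {"gripper": 1, "translation": [0, 0, 0], "dr": [0, 0, 0]}, {"gripper": 1, "translation": [0, 0, 0], "dr": [0, 0, 0]}, {"gripper": 1, "translation": [0, 0, 0], "dr": [0, 0, 0]}, {"gripper": 1, "translation": [0, 0, 0], "dr": [0, 0, 0]}, {"gripper": 1, "translation": [0, 0, 0], "dr": [0, 0, 0]}, {"gripper": 1, "translation": [0, 0, 0], "dr": [0, 0, 0]}, {"gripper": 1, "translation": [0, 0, 0], "dr": [0, 0, 0]}, {"gripper": 1, "translation": [0, 0, 0], "dr": [0, 0, 0]}]}}

```text
clock: 22.05
eef_pos: [435.6, 216.9, 30.6]
tcp_rot: [-3.141, -0.0, 0.187]
contact_force: [-0.6, -0.9, 5.6]
opening: 0.233
```

The opening of 0.233 suggests about 20–22 mm, which would be the knob rather than the cup. I'll lift and look.

Emit:
{"api": "jog_arm", "payload": {"deltas": [{"gripper": 1, "translation": [0, 0, 0.1], "dr": [0, 0, 0]}, {"gripper": 1, "translation": [0, 0, 0.2], "dr": [0, 0, 0]}, {"gripper": 1, "translation": [0, 0, 0.25], "dr": [0, 0, 0]}, {"gripper": 1, "translation": [0, 0, 0.25], "dr": [0, 0, 0]}, {"gripper": 1, "translation": [0, 0, 0.25], "dr": [0, 0, 0]}, {"gripper": 1, "translation": [0, 0, 0.25], "dr": [0, 0, 0]}, {"gripper": 1, "translation": [0, 0, 0.25], "dr": [0, 0, 0]}, {"gripper": 1, "translation": [0, 0, 0.25], "dr": [0, 0, 0]}, {"gripper": 1, "translation": [0, 0, 0.2], "dr": [0, 0, 0]}, {"gripper": 1, "translation": [0, 0, 0], "dr": [0, 0, 0]}, {"gripper": 1, "translation": [0, 0, 0], "dr": [0, 0, 0]}]}}

```text
clock: 22.97
eef_pos: [435.8, 217.0, 231.5]
tcp_rot: [-3.141, -0.003, 0.187]
contact_force: [-0.6, 0.5, -0.0]
opening: 0.231
```

Run:
```python
from h import *
s=r.grab_frame("scene");t=r.grab_frame("top");cv2.imwrite("pics/s6.png",s);cv2.imwrite("pics/t6.png",t)
q=r.sense();print(q["eef_pos"],q["contact_force"],q["opening"])
f=lambda im,u,v,w,h,k:np.clip(crop(im,u,v,w,h,k)*1.6,0,255).astype(np.uint8)
cv2.imwrite("pics/z8.png",np.hstack([f(s,345,95,100,130,4),f(t,150,200,100,130,4)]))
```

```text
[434.73023558 216.46017318 229.54470356] [ 0.88840349 -0.06913954 -0.75731258] 0.23630615434923602
```

View pics/z8.png

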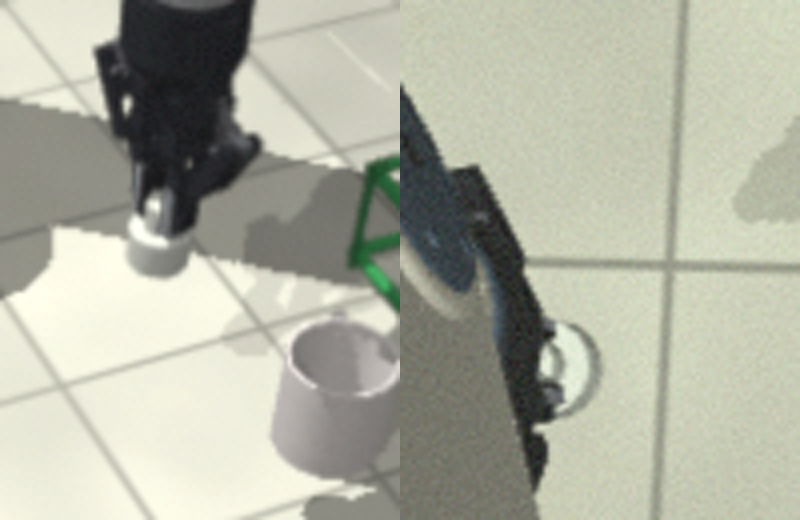

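Run:
```python
from h import *
k=lambda x,y:(345+x/4-.4,95+y/4-.4)
g=lambda x,y:(150+(x-400)/4-.4,200+y/4-.4)
for nm,p in(("cup top centre",(160,226)),("front top rim",(158,246)),("bottom front",(157,277))):
    o,d=ray("scene",*k(*p)); s=(435-o[0])/d[0]; print(nm,(o+d*s).round(1))
print("cup from top view, several z",[onz("top",*g(556,366),z) for z in(190,200,210,220)])
for z in(170,180,190,200,210,220): print(z,onz("scene",*k(160,226),z))
```

```text
cup top centre [435.  218.1 227.9]
front top rim [435.  218.4 211.8]
bottom front [435.  220.5 185.8]
cup from top view, several z [array([436.8, 217.9, 190. ]), array([436.2, 215.3, 200. ]), array([435.6, 212.8, 210. ]), array([435.1, 210.2, 220. ])]
170 [373.6 256.4 170. ]
180 [384.2 249.8 180. ]
190 [394.8 243.2 190. ]
200 [405.4 236.5 200. ]
210 [416.  229.9 210. ]
220 [426.6 223.3 220. ]
```

Run:
```python
from h import *
k=lambda x,y:(345+x/4-.4,95+y/4-.4)
g=lambda x,y:(150+(x-400)/4-.4,200+y/4-.4)
print("cup top tri",tri(k(160,228),g(555,367)))
def proj(n,P):
    c=r.calibration(n);T=np.linalg.inv(np.array(c["world_from_camera"]));p=T[:3,:3]@np.array(P)+T[:3,3];K=np.array(c["mtx"])
    s=p[:2]/p[2];s=s*(1+c["k1"]*(s@s));return K[0,0]*s[0]+K[0,2],K[1,1]*s[1]+K[1,2]
inv=lambda q,u,v,o=0:(round((q[0]-u+.4)*4+o),round((q[1]-v+.4)*4))
for z in(199,205,179):
    print("underside",z,"scene: cuptop",inv(proj("scene",(435,217,z+26)),345,95),"front bottom",inv(proj("scene",(453,209,z)),345,95),
     "top: cup",inv(proj("top",(435,217,z+26)),150,200,400),"right edge",inv(proj("top",(435,197,z+26)),150,200,400),"left y ext",[inv(proj("top",(435+e,217,z+26)),150,200,400)[1] for e in(20,-20)])
```

```text
cup top tri (array([435.8, 212.9, 227.3]), np.float64(8.7))
underside 199 scene: cuptop (158, 230) front bottom (156, 283) top: cup (536, 365) right edge (586, 366) left y ext [315, 416]
underside 205 scene: cuptop (159, 223) front bottom (157, 275) top: cup (532, 364) right edge (582, 365) left y ext [313, 415]
underside 179 scene: cuptop (155, 255) front bottom (153, 307) top: cup (549, 368) right edge (598, 369) left y ext [319, 418]
```

The cap is held upright by the knob with the fingertips on the cup's rim; its underside is about 30 mm below the TCP. The arm can push on it well that way. I'll carry it over the jar.

Emit:
{"api": "jog_arm", "payload": {"deltas": [{"gripper": 1, "translation": [0.15, -0.2, 0], "dr": [0, 0, 0]}, {"gripper": 1, "translation": [0.25, -0.3, 0], "dr": [0, 0, 0]}, {"gripper": 1, "translation": [0.25, -0.3, 0], "dr": [0, 0, 0]}, {"gripper": 1, "translation": [0.25, -0.3, 0], "dr": [0, 0, 0]}, {"gripper": 1, "translation": [0.25, -0.3, 0], "dr": [0, 0, 0]}, {"gripper": 1, "translation": [0.25, -0.3, 0], "dr": [0, 0, 0]}, {"gripper": 1, "translation": [0.25, -0.3, 0], "dr": [0, 0, 0]}, {"gripper": 1, "translation": [0.207, -0.27, 0], "dr": [0, 0, 0]}, {"gripper": 1, "translation": [0, 0, 0], "dr": [0, 0, 0]}, {"gripper": 1, "translation": [0, 0, 0], "dr": [0, 0, 0]}, {"gripper": 1, "translation": [0, 0, 0], "dr": [0, 0, 0]}, {"gripper": 1, "translation": [0, 0, 0], "dr": [0, 0, 0]}]}}

```text
clock: 24.07
eef_pos: [620.0, -9.4, 229.2]
tcp_rot: [-3.141, 0.002, 0.188]
contact_force: [0.1, -0.0, -0.6]
opening: 0.233
```

Emit:
{"api": "jog_arm", "payload": {"deltas": [{"gripper": 1, "translation": [0, 0, -0.1], "dr": [0, 0, 0]}, {"gripper": 1, "translation": [0, 0, -0.15], "dr": [0, 0, 0]}, {"gripper": 1, "translation": [0, 0, -0.15], "dr": [0, 0, 0]}, {"gripper": 1, "translation": [0, 0, -0.1], "dr": [0, 0, 0]}, {"gripper": 1, "translation": [0, 0, 0], "dr": [0, 0, 0]}, {"gripper": 1, "translation": [0, 0, 0], "dr": [0, 0, 0]}, {"gripper": 1, "translation": [0, 0, 0], "dr": [0, 0, 0]}, {"gripper": 1, "translation": [0, 0, 0], "dr": [0, 0, 0]}]}}

```text
clock: 24.73
eef_pos: [621.7, -10.1, 181.1]
tcp_rot: [3.141, -0.001, 0.187]
contact_force: [-0.6, -0.8, 0.3]
opening: 0.238
```

Run:
```python
from h import *
s=r.grab_frame("scene");cv2.imwrite("pics/s7.png",s)
q=r.sense();print(q["eef_pos"],q["contact_force"],q["opening"])
cv2.imwrite("pics/z9.png",np.clip(crop(s,280,200,90,100,6)*1.5,0,255).astype(np.uint8))
```

```text
[621.64308457 -10.15083671 181.07939193] [-0.78576077  0.77347    -1.06421715] 0.2347848822116693
```

View pics/z9.png

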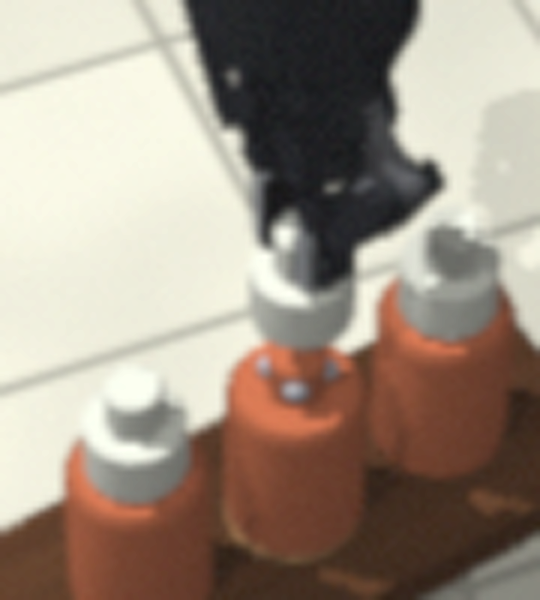

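The cap is over the neck (cap centre about 302, neck about 297 in crop pixels), so it sits roughly 1.5–2 mm too far in +y. I'll correct that and lower it slowly.

Emit:
{"api": "jog_arm", "payload": {"deltas": [{"gripper": 1, "translation": [0, -0.015, -0.08], "dr": [0, 0, 0]}, {"gripper": 1, "translation": [0, 0, -0.08], "dr": [0, 0, 0]}, {"gripper": 1, "translation": [0, 0, -0.04], "dr": [0, 0, 0]}, {"gripper": 1, "translation": [0, 0, -0.03], "dr": [0, 0, 0]}, {"gripper": 1, "translation": [0, 0, -0.02], "dr": [0, 0, 0]}, {"gripper": 1, "translation": [0, 0, 0], "dr": [0, 0, 0]}, {"gripper": 1, "translation": [0, 0, 0], "dr": [0, 0, 0]}, {"gripper": 1, "translation": [0, 0, 0], "dr": [0, 0, 0]}]}}

```text
clock: 25.45
eef_pos: [621.3, -11.7, 155.4]
tcp_rot: [3.142, -0.0, 0.187]
contact_force: [0.1, -1.3, 0.2]
opening: 0.232
```

Emit:
{"api": "jog_arm", "payload": {"deltas": [{"gripper": 1, "translation": [0, 0, -0.01], "dr": [0, 0, 0]}, {"gripper": 1, "translation": [0, 0, -0.01], "dr": [0, 0, 0]}, {"gripper": 1, "translation": [0, 0, -0.01], "dr": [0, 0, 0]}, {"gripper": 1, "translation": [0, 0, 0], "dr": [0, 0, 0]}, {"gripper": 1, "translation": [0, 0, 0], "dr": [0, 0, 0]}]}}

```text
clock: 25.87
eef_pos: [621.0, -11.7, 152.1]
tcp_rot: [-3.142, 0.0, 0.187]
contact_force: [-0.6, -0.6, 0.3]
opening: 0.236
```

Emit:
{"api": "jog_arm", "payload": {"deltas": [{"gripper": 1, "translation": [0, 0, -0.01], "dr": [0, 0, 0]}, {"gripper": 1, "translation": [0, 0, -0.01], "dr": [0, 0, 0]}, {"gripper": 1, "translation": [0, 0, 0], "dr": [0, 0, 0]}, {"gripper": 1, "translation": [0, 0, 0], "dr": [0, 0, 0]}]}}

```text
clock: 26.2
eef_pos: [621.1, -11.7, 150.1]
tcp_rot: [-3.141, 0.0, 0.187]
contact_force: [0.1, -0.0, 0.4]
opening: 0.234
```

Emit:
{"api": "jog_arm", "payload": {"deltas": [{"gripper": 1, "translation": [0, 0, -0.01], "dr": [0, 0, 0]}, {"gripper": 1, "translation": [0, 0, -0.01], "dr": [0, 0, 0]}, {"gripper": 1, "translation": [0, 0, 0], "dr": [0, 0, 0]}, {"gripper": 1, "translation": [0, 0, 0], "dr": [0, 0, 0]}]}}

```text
clock: 26.53
eef_pos: [621.4, -11.6, 148.9]
tcp_rot: [-3.142, -0.001, 0.187]
contact_force: [-1.2, 1.1, 5.6]
opening: 0.234
```

Emit:
{"api": "jog_arm", "payload": {"deltas": [{"gripper": 1, "translation": [0, 0, -0.01], "dr": [0, 0, 0]}, {"gripper": 1, "translation": [0, 0, -0.01], "dr": [0, 0, 0]}, {"gripper": 1, "translation": [0, 0, 0], "dr": [0, 0, 0]}, {"gripper": 1, "translation": [0, 0, 0], "dr": [0, 0, 0]}]}}

```text
clock: 26.87
eef_pos: [621.7, -11.7, 147.5]
tcp_rot: [3.141, -0.001, 0.187]
contact_force: [-3.8, 0.2, 10.3]
opening: 0.232
```

Emit:
{"api": "jog_arm", "payload": {"deltas": [{"gripper": 1, "translation": [-0.005, 0, -0.01], "dr": [0, 0, 0]}, {"gripper": 1, "translation": [0, 0, -0.01], "dr": [0, 0, 0]}, {"gripper": 1, "translation": [0, 0, 0], "dr": [0, 0, 0]}, {"gripper": 1, "translation": [0, 0, 0], "dr": [0, 0, 0]}]}}

```text
clock: 27.2
eef_pos: [620.7, -11.7, 144.1]
tcp_rot: [3.142, -0.0, 0.187]
contact_force: [0.9, 1.3, 0.3]
opening: 0.236
```

Emit:
{"api": "jog_arm", "payload": {"deltas": [{"gripper": 1, "translation": [0, 0, -0.01], "dr": [0, 0, 0]}, {"gripper": 1, "translation": [0, 0, 0], "dr": [0, 0, 0]}, {"gripper": 1, "translation": [0, 0, 0], "dr": [0, 0, 0]}]}}

```text
clock: 27.45
eef_pos: [619.9, -11.8, 142.4]
tcp_rot: [-3.141, 0.002, 0.187]
contact_force: [-0.3, 0.0, -4.1]
opening: 0.237
```

It clicked: the force peaked near 10 N and then fell to about 0. I'll keep going down to the stop.

Emit:
{"api": "jog_arm", "payload": {"deltas": [{"gripper": 1, "translation": [0, 0, -0.01], "dr": [0, 0, 0]}, {"gripper": 1, "translation": [0, 0, -0.01], "dr": [0, 0, 0]}, {"gripper": 1, "translation": [0, 0, -0.01], "dr": [0, 0, 0]}, {"gripper": 1, "translation": [0, 0, 0], "dr": [0, 0, 0]}, {"gripper": 1, "translation": [0, 0, 0], "dr": [0, 0, 0]}]}}

```text
clock: 27.87
eef_pos: [620.5, -11.7, 140.0]
tcp_rot: [-3.142, 0.0, 0.187]
contact_force: [-0.0, 0.9, -4.4]
opening: 0.235
```

Emit:
{"api": "jog_arm", "payload": {"deltas": [{"gripper": 1, "translation": [0, 0, -0.01], "dr": [0, 0, 0]}, {"gripper": 1, "translation": [0, 0, -0.01], "dr": [0, 0, 0]}, {"gripper": 1, "translation": [0, 0, 0], "dr": [0, 0, 0]}, {"gripper": 1, "translation": [0, 0, 0], "dr": [0, 0, 0]}]}}

```text
clock: 28.2
eef_pos: [620.7, -11.7, 138.3]
tcp_rot: [3.142, -0.0, 0.187]
contact_force: [-0.3, -0.2, -1.7]
opening: 0.228
```

Emit:
{"api": "jog_arm", "payload": {"deltas": [{"gripper": 1, "translation": [0, 0, -0.01], "dr": [0, 0, 0]}, {"gripper": 1, "translation": [0, 0, -0.01], "dr": [0, 0, 0]}, {"gripper": 1, "translation": [0, 0, 0], "dr": [0, 0, 0]}, {"gripper": 1, "translation": [0, 0, 0], "dr": [0, 0, 0]}]}}

```text
clock: 28.53
eef_pos: [621.2, -11.7, 137.6]
tcp_rot: [3.141, -0.002, 0.187]
contact_force: [-3.7, 1.4, 9.6]
opening: 0.235
```

Emit:
{"api": "jog_arm", "payload": {"deltas": [{"gripper": 1, "translation": [0, 0, -0.01], "dr": [0, 0, 0]}, {"gripper": 1, "translation": [0, 0, 0], "dr": [0, 0, 0]}, {"gripper": 1, "translation": [0, 0, 0], "dr": [0, 0, 0]}, {"gripper": 1, "translation": [0, 0, 0], "dr": [0, 0, 0]}]}}

```text
clock: 28.87
eef_pos: [621.7, -11.7, 137.6]
tcp_rot: [3.141, -0.003, 0.187]
contact_force: [-5.0, 0.1, 17.4]
opening: 0.232
```

It is seated: the TCP is at 137.6, exactly the predicted stop, pressing with 17 N. I'll ease off to about 13 N.

Emit:
{"api": "jog_arm", "payload": {"deltas": [{"gripper": 1, "translation": [-0.003, 0, 0.005], "dr": [0, 0, 0]}, {"gripper": 1, "translation": [0, 0, 0], "dr": [0, 0, 0]}, {"gripper": 1, "translation": [0, 0, 0], "dr": [0, 0, 0]}, {"gripper": 1, "translation": [0, 0, 0], "dr": [0, 0, 0]}, {"gripper": 1, "translation": [0, 0, 0], "dr": [0, 0, 0]}, {"gripper": 1, "translation": [0, 0, 0], "dr": [0, 0, 0]}]}}

```text
clock: 29.37
eef_pos: [621.2, -11.7, 137.6]
tcp_rot: [3.141, -0.002, 0.187]
contact_force: [-2.8, 1.1, 12.3]
opening: 0.233
```

Run:
```python
from h import *
F=[]
for i in range(4):
    s=r.grab_frame("scene");F.append(r.sense()["contact_force"].round(1).tolist())
t=r.grab_frame("top")
print(F,r.sense()["eef_pos"],r.sense()["clock"])
cv2.imwrite("pics/z10.png",np.clip(crop(s,270,200,110,120,5)*1.5,0,255).astype(np.uint8))
```

```text
[[-3.2, 0.4, 13.6], [-3.3, 0.4, 13.0], [-3.3, 0.4, 12.3], [-3.9, 1.7, 13.8]] [621.16344298 -11.67165013 137.58405919] 29.6167
```

View pics/z10.png

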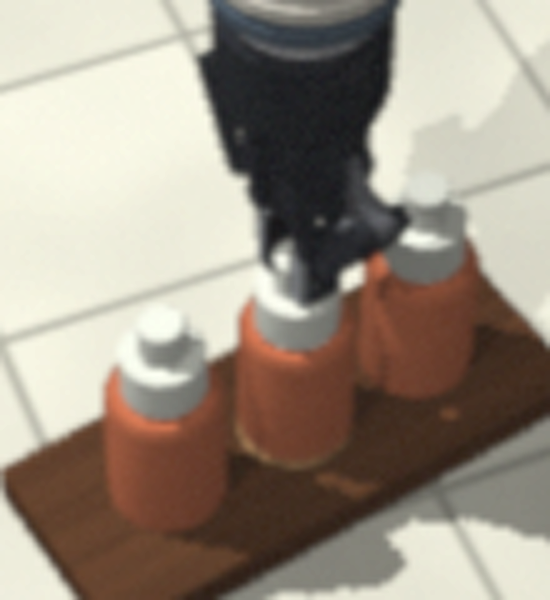

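The cap sits down on the jar like its neighbours, and the jar is upright on the cork. The push holds steady at about 13 N, so I'm handing in.

```bash
python3 -c "
from rig import r
r.sign_off();print(r.sense()['contact_force'],r.sense()['clock'])"
```

```text
the job is handed in; nothing more can be done
the job is handed in; nothing more can be done
```

The open jar is standing upright on the cork in the middle place, and its cap is clicked fully home. I handed in at about 29.6 s with the gripper still on the cap, pressing down with 12–14 N.

- **Jar:** I set it down, saw it was about 2 mm off centre toward the robot, and tried to nudge it with a light grip, which did not move it. I then lifted it slightly and put it down again. It moved about 1 mm, so it may still be roughly 1 mm off. The last picture shows a thin rim of cork at the front and left.
- **Cap:** The jaws closed on the knob instead of the cup as I had planned, but it held firmly. Pushing took about 10 N, then the force dropped at the click. The cap stopped with the gripper at 137.6 mm, the height I expected for fully home.
- **Push:** There was also a sideways force of about 3–4 N at the end, and the jar showed no movement from it.
- **Bystanders:** The two capped jars look unmoved in the pictures, apart from one 0.6-pixel mismatch in a scene-view comparison of a row jar that I put down to noise. I never moved near the mugs or the tumbler, though I did not check them in a final picture.
- **Measurement disagreement:** The two cameras disagreed by about 3 mm sideways, so I relied on comparisons within a single picture.
- **After handing in:** The final force could not be read once the job was handed in.

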